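# Put the green-label gauges back into their case

### The arm

A 6-joint arm with a two-finger parallel gripper is mounted at the origin on the work surface. World frame = base frame: x ahead of the robot, y to its left, z up, the work surface at z = 0. Lengths are in m, angles in rad, forces in N, time in s.
With the tool pointing down it reaches from about 0.35 to 0.975 m from the base axis. Payload 4.9 kg.
Tool frame: the origin (TCP) lies at the very end of the fingers, on their centre line; the grasp point (between the pads) lies 19 mm behind it (ctrl.grasp_offset is the distance from the TCP to the grasp point, in m); z points along the fingers, y is the line along which they close (so a half turn about z gives the same grasp; the last joint's range is limited). The gripper opens to 85 mm and grips with 20 to 120 N. Pads are 22 mm wide; open, the fingers measure 114 mm over their backs; the gripper's body (76 mm by 85 mm) begins 54 mm behind the grasp point. The pads swing forward as they close: fully open they stand 13 mm farther back than shut.
Start: joints at [-1.228, 0.053, 1.613, -0, 1.476, -0.119], TCP at [0.278, -0.56, 0.231] pointing down, gripper open.
Joint ranges: [-3.01, 3.01], [-1.01, 2.22], [0.06, 2.58], [-1.02, 4.17], [0.09, 2.62], [-3.14, 3.14]. Speed limits (rad/s): [2.57, 2.57, 3.14, 3.14, 3.14, 3.14].

### API

Orientations are given as a rotation vector (axis times angle).
In Python, from station import ctrl, optics gives the robot as it stands.
- The arm moves only by the shell command python3 -m handwheel 'ROWS' [OPENING] [FORCE]. ROWS is JSON, a list of rows, each an object of numbers: "tx", "ty", "tz": the shift along the tool's x, y, z in mm; "roll": the turn about the tool's z in rad. A call has 1 to 12 rows; each row shifts and turns the commanded pose from where the row before left it, along the tool's axes as they then stand; what a row does not reach is not made up. A row lasts 1/12 s, in which the tool goes at most 41.7 mm and 7.16 degrees, less where a joint would pass 70% of its speed; a pose out of reach is approached as far as the arm can. A call with a gripper value outside its range is refused whole. OPENING is the finger opening in mm, from 0 to 85.4, set as the call begins (- or left out, the last holds). The fingers move at their own pace and stop on an object; FORCE is the grip in N (left out, the last holds). Time passes only in rows, so rows that do not move let the fingers close. It gives the time, the measured TCP pose, the force, the opening and the grip force at its end, in the units of the state.
- ctrl.get_obs(): the state, without advancing time (a new reading comes with each control period).
- optics.get_image(name): name is "scene" or "top" or "wrist"; returns (picture, depth): 480x640x3 uint8, red, green, blue; 480x640 float32, m along the optical axis (not along the pixel's ray), 0 where there is no reading.
- optics.camera_params(name): a dict with "mtx" (3x3 intrinsics, pixels), "extrinsics" (4x4, takes a point from camera to world coordinates); the wrist camera has in their place "tool_from_camera" (4x4, takes a point from camera to tool coordinates, whose origin is the TCP and whose axes are the flange's). Camera axes: x right, y down, z forward; pixel columns grow to the right and rows downward; lengths in m; the calibration is good to about 2 mm. The wrist camera is an equidistant fisheye: a pixel r from the principal point sees the ray r / f radians off the axis. A picture is of the moment at which its call begins: read the wrist's pose just before it. camera_params takes no time and is no camera call.
- ctrl.finish_job(): hands the job in; it is judged then, once.
The state is a dict: "t": time; "q": joint angles; "dq": joint speeds; "effort": joint torques, N m; "tool_pos": TCP position; "tool_rot": TCP orientation; "contact_force": force on the tool from outside, world axes, zero at the start; "wrist_torque": the same for the moment, N m; "opening": finger opening in m; "grip_force": force on a finger pad.
Only numpy, scipy, OpenCV 4.12 (cv2) and the standard library are available. Lean on these libraries where they do the work, as an engineer would, in place of code of your own. Each camera call takes 0.05 s, during which the arm holds its last target. There are 200 camera calls.

### The job

Pick out the four gauges that carry a green label and put each one into the cutout of its own shape in the gauge case, pressing it fully home onto the floor of the cutout, and let go. Leave the two red-label gauges where they lie.

Things in the scene. Friction and masses are not known exactly. Their poses are not given: they have to be found in the camera images.
- ring_gauge: Steel ring gauge, outside diameter 46 mm, bore 26 mm, 26 mm high, green label on top. Loose on the table. Origin: centre of its underside, z up. The label is a flat coloured ring round the bore. About 0.2 kg.
- plug_gauge: Plug gauge lying along its x, 96 mm long: aluminium handle 56 (x) x 24 (y) mm in the middle, a steel pin 20 mm long at each end (16 mm thick at +x, 13 mm at -x), at mid-height; the handle is 26 mm high, green label on top. Loose on the table. Origin: centre of its underside, z up. Either way round fits. About 0.18 kg.
- snap_gauge: Grey U-shaped snap gauge lying flat, 64 (x) x 50 (y) mm: solid back x = -32 to -2 mm, then two arms 13 mm wide along its +y and -y edges to x = +32 mm; the throat between them, 24 mm wide, opens to +x. 26 mm high, green label on top. Loose on the table. Origin: centre of its underside, z up. Label on the back. Its +x must point along +x of snap_seat. About 0.2 kg.
- setting_block: Steel setting block 56 (x) x 32 (y) mm with two dark holes, 26 mm high, green label on top. Loose on the table. Origin: centre of its underside, z up. Either way round fits. About 0.24 kg.
- red_ring_gauge: Steel ring gauge, outside diameter 46 mm, bore 26 mm, 26 mm high, red label on top. Loose on the table. Origin: centre of its underside, z up. The label is a flat coloured ring round the bore. About 0.2 kg. Out of calibration: leave it.
- red_plug_gauge: Plug gauge lying along its x, 96 mm long: aluminium handle 56 (x) x 24 (y) mm in the middle, a steel pin 20 mm long at each end (16 mm thick at +x, 13 mm at -x), at mid-height; the handle is 26 mm high, red label on top. Loose on the table. Origin: centre of its underside, z up. About 0.18 kg. Out of calibration: leave it.
- ring_seat: Fixed plate 116x96x16 mm, one of four in a 2x2 grid in the case, turned alike, in any order. Origin: centre of its underside, 4 mm above the table, under the cutout's centre. Plate top and case rim 20 mm, cutout floor 8 mm above the table. Round cutout, 52 mm. Yellow cutout floor. Springs at its +y and -y sides stop the gauge 3-6 mm above it: push it down with 5-15 N.
- plug_seat: Fixed plate 116x96x16 mm, one of four in a 2x2 grid in the case, turned alike, in any order. Origin: centre of its underside, 4 mm above the table, under the cutout's centre. Plate top and case rim 20 mm, cutout floor 8 mm above the table. Cutout 102 (x) x 30 (y) mm, ends 23 mm wide. Yellow cutout floor. Springs at its +y and -y sides stop the gauge 3-6 mm above it: push it down with 5-15 N.
- snap_seat: Fixed plate 116x96x16 mm, one of four in a 2x2 grid in the case, turned alike, in any order. Origin: centre of its underside, 4 mm above the table, under the cutout's centre. Plate top and case rim 20 mm, cutout floor 8 mm above the table. Cutout 70x56 mm, tongue at x 5-35 mm. Yellow cutout floor. Springs at its +y and -y sides stop the gauge 3-6 mm above it: push it down with 5-15 N.
- block_seat: Fixed plate 116x96x16 mm, one of four in a 2x2 grid in the case, turned alike, in any order. Origin: centre of its underside, 4 mm above the table, under the cutout's centre. Plate top and case rim 20 mm, cutout floor 8 mm above the table. Cutout 62 (x) x 38 (y) mm. Yellow cutout floor. Springs at its +y and -y sides stop the gauge 3-6 mm above it: push it down with 5-15 N.
Not all that is in view belongs to the job. Leave any brown or orange look-alike of the plug_gauge alone.

How it is judged:
By the outcome, as a careful person would: the job done as asked, in the order asked, and still so for the second after the job is handed in, with the robot touching nothing.
It also fails if it takes over 99 s, if anything falls off the work surface, if the arm or the gripper's body presses on something with over 40 N, if the wrist force passes 120 N, or if a joint passes its speed limit or range.

## Working session

There is one attempt and no reset: what is moved stays moved. The work goes in short steps, Python scripts to look and compute and a shell command to move; the robot and the scene stay as the last step left them, time stands still between calls to the robot, and variables do not carry over. Pictures are saved under pics/ and viewed, at most 16 in all, crops included, and the job is handed in when it is done.

```bash
ls; mkdir -p pics; python3 - <<'E'
from station import ctrl, optics
import cv2,numpy as np
for n in ["top","scene"]:
    im,d=optics.get_image(n); cv2.imwrite(f"pics/{n}0.png",im[...,::-1]); np.savez(f"pics/{n}0.npz",im=im,d=d)
    print(optics.camera_params(n))
print(ctrl.get_obs(), ctrl.grasp_offset); print(optics.camera_params("wrist"))
E
```

```text
pics
{'mtx': array([[497.84419647,   0.        , 322.44987711],
       [  0.        , 497.84419647, 235.91158599],
       [  0.        ,   0.        ,   1.        ]]), 'extrinsics': array([[-0.12968575, -0.95891885,  0.25230191,  0.27440684],
       [-0.99155023,  0.12621749, -0.02995459, -0.01198602],
       [-0.00312089, -0.2540547 , -0.96718482,  0.97440686],
       [ 0.        ,  0.        ,  0.        ,  1.        ]])}
{'mtx': array([[486.02020021,   0.        , 319.82599771],
       [  0.        , 486.02020021, 243.51764047],
       [  0.        ,   0.        ,   1.        ]]), 'extrinsics': array([[ 0.53076535,  0.66374561, -0.52700086,  1.07861848],
       [ 0.8474368 , -0.40698513,  0.34090171, -0.37517051],
       [ 0.0117905 , -0.62753874, -0.77849606,  0.87311907],
       [ 0.        ,  0.        ,  0.        ,  1.        ]])}
{'t': 0.1, 'q': array([-1.22801563e+00,  5.33141133e-02,  1.61413605e+00,  1.74376923e-05,
        1.47600195e+00, -1.19000513e-01]), 'dq': array([-0.00022385, -0.00106027, -0.00251952,  0.00152975, -0.00012145,
       -0.00061052]), 'effort': array
[... 256 characters left out ...]
rce': array([-0.35228547, -0.20315836,  0.10412773]), 'wrist_torque': array([-0.03042642,  0.04513208,  0.04116735]), 'grip_force': 0.0, 'opening': 0.08507249149607579} 0.0187
{'mtx': array([[371.64829954,   0.        , 309.58591442],
       [  0.        , 371.64829954, 245.04211244],
       [  0.        ,   0.        ,   1.        ]]), 'tool_from_camera': array([[ 1.43705483e-03, -9.53476315e-01, -3.01464510e-01,
         7.64942272e-02],
       [ 9.99998967e-01,  1.37380028e-03,  4.21831824e-04,
         8.60996477e-04],
       [ 1.19453737e-05, -3.01464805e-01,  9.53477305e-01,
        -1.42515923e-01],
       [ 0.00000000e+00,  0.00000000e+00,  0.00000000e+00,
         1.00000000e+00]])}
```

View pics/top0.png

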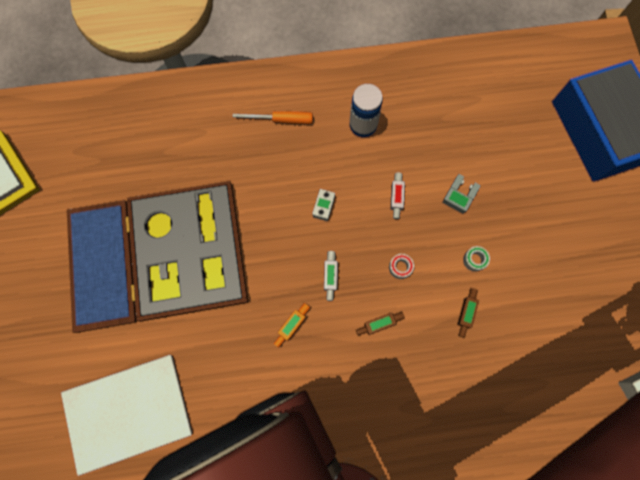

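View pics/scene0.png

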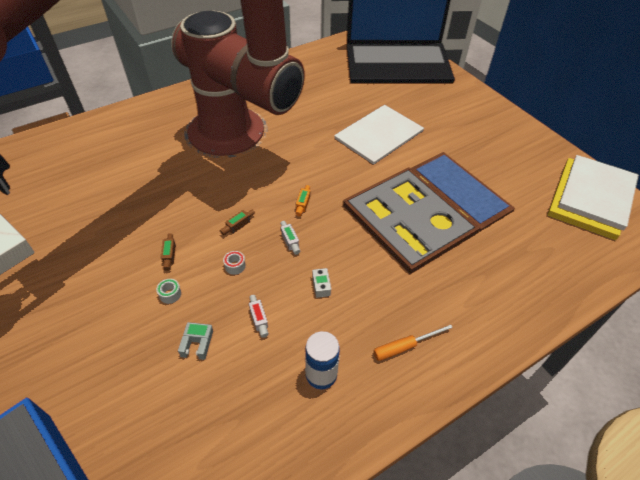

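Top view: the green plug could be (331,275), (293,325), (380,323) or (468,313). Only (331,275) has an aluminium handle and steel pins; the others are orange or brown. Green ring is at (477,258), block at (324,205), snap at (461,194). Seats: ring (158,225), plug (206,218), snap (164,280), block (213,272). I'll measure these and confirm the plug in a crop.

```bash
cat > h.py <<'E'
import cv2,numpy as np
from scipy.spatial.transform import Rotation as R
from station import ctrl, optics
def cast(n,uv,z,pose=None):
    uv=np.atleast_2d(np.asarray(uv,float)); c=optics.camera_params(n); K=c["mtx"]
    p=(uv-[K[0,2],K[1,2]])/[K[0,0],K[1,1]]
    if n=="wrist":
        r=np.linalg.norm(p,axis=1,keepdims=True)+1e-9
        d=np.hstack([p/r*np.sin(r),np.cos(r)])
        E=np.eye(4);E[:3,:3]=R.from_rotvec(pose[1]).as_matrix();E[:3,3]=pose[0];E=E@c["tool_from_camera"]
    else: d=np.hstack([p,np.ones((len(p),1))]);E=c["extrinsics"]
    d=d@E[:3,:3].T; o=E[:3,3]
    return (o+d*((z-o[2])/d[:,2])[:,None])[:,:2]
def mask(im,c):
    h=cv2.cvtColor(im,cv2.COLOR_RGB2HSV)
    lo,hi={"green":((60,100,50),(90,255,255)),"yellow":((24,150,90),(34,255,255))}[c]
    return cv2.inRange(h,lo,hi)
def blobs(n,im,c,z,amin,pose=None):
    """contours of colour c cast on plane z: pixel centre, world centre, minAreaRect, long-axis angle"""
    cs,_=cv2.findContours(mask(im,c),cv2.RETR_EXTERNAL,cv2.CHAIN_APPROX_NONE); out=[]
    for k in cs:
        if cv2.contourArea(k)<amin: continue
        k=k[:,0].astype(float); w=cast(n,k,z,pose)*1000
        (cx,cy),(a,b),th=cv2.minAreaRect(w.astype(np.float32))
        if b>a: a,b,th=b,a,th+90
        th=(th+90)%180-90
        out.append((k.mean(0).round(1),np.round([cx,cy],1),np.round([a,b],1),round(th,1)))
    return out
E
python3 - <<'E'
from h import *
for n in ["top","scene"]:
    f=np.load(f"pics/{n}0.npz");im=f["im"]
    for c,z in (("green",.026),("yellow",.008)):
        print(n,c)
        for b in blobs(n,im,c,z,25): print(*b)
    if n=="top": cv2.imwrite("pics/crop0.png",cv2.resize(im[160:350,50:500],None,fx=1.75,fy=1.75,interpolation=cv2.INTER_CUBIC)[...,::-1])
E
```

```text
top green
[380.5 322.8] [ 339.9 -127.4] [36.6 10.6] -76.1
[290.7 324.5] [359.3  40.1] [35.2  9.4] -44.1
[469.5 311.7] [ 338.9 -298.1] [36.6 11.2] -25.6
[330.3 274.3] [444.5 -46.9] [35.2  9.7] -7.6
[323.4 203. ] [589.4 -51.9] [20.3 13.9] 63.1
[458.5 198.5] [ 563.2 -322.2] [34.4 20.2] 53.7
top yellow
[164.2 280.6] [476.3 278. ] [69.2 53.9] 2.7
[213.1 272.7] [480.6 181.7] [61.  36.6] 2.2
[158.8 224.7] [593.3 282.6] [49.  44.5] -3.0
[206.3 217. ] [597.2 186.5] [100.9  28.2] 2.5
[ 13.4 173.1] [758.7 570.2] [175.4  71.5] 1.9
scene green
[196.9 329.2] [ 562.  -322.8] [34.2 20.6] 51.9
[321.2 278.7] [587.7 -52.6] [20.9 14.6] 67.0
[166.7 247.5] [ 337.4 -299. ] [37.4 11.2] -26.6
[289.2 233. ] [442.8 -47.2] [35.8 10.5] -7.4
[236.5 217.8] [ 338.2 -128.3] [36.1 10.6] -76.9
scene yellow
[410.5 239.5] [590.8 188.5] [97.7 23.4] 1.8
[440.9 221.7] [586.  284.6] [45.5 41.1] -0.5
[378.3 208.3] [473.3 183.2] [57.3 31.2] 3.8
[408.4 192.7] [470.1 279.4] [64.9 48.7] 1.9
[576.3 204.5] [714.2 671.3] [222.3 160.5] -61.2
```

View pics/crop0.png

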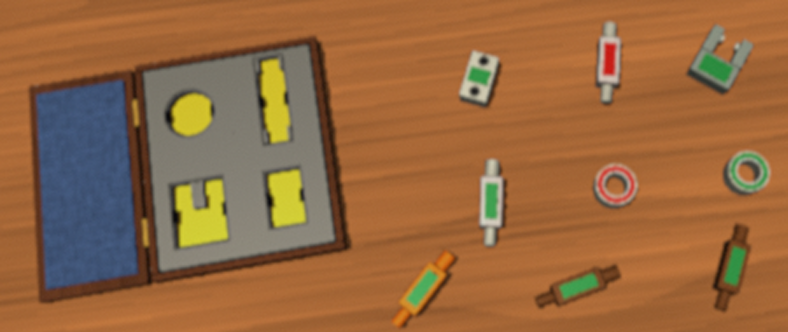

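The crop confirms it: the aluminium/steel plug with the green label is at crop (491,202). Red ring (616,185) and red plug (609,60) stay, as do the orange and brown look-alikes. The tongue in the snap seat points up in the image, so seat +x is roughly world +x. Now I'll find the ring and work out the first move.

```bash
cat >> h.py <<'E'
def rel(x,y,z,yaw):
    """tool-axis shift (mm) and roll to bring TCP to x,y,z(mm), tool x at yaw deg"""
    o=ctrl.get_obs();M=R.from_rotvec(o["tool_rot"]).as_matrix()
    d=M.T@(np.array([x,y,z])-o["tool_pos"]*1000)
    y0=np.degrees(np.arctan2(M[1,0],M[0,0])); r=np.radians((y0-yaw+180)%360-180)
    print("t",round(o["t"],2),"at",(o["tool_pos"]*1000).round(1),"yaw",round(y0,2),"tilt",M[2,:2].round(4),"-> shift",d.round(1),"then roll",round(r,4))
def snap(name):
    o=ctrl.get_obs(); im,d=optics.get_image("wrist"); cv2.imwrite(f"pics/{name}.png",im[...,::-1]); np.save(f"pics/{name}.npy",im)
    return im,(o["tool_pos"],o["tool_rot"])
E
python3 - <<'E'
from h import *
im=np.load("pics/top0.npz")["im"]; m=mask(im,"green"); m[:,:460]=0; m[:230]=0; m[285:]=0
v,u=np.nonzero(m); print(len(u),u.mean(),v.mean()); w=cast("top",[[ (u.min()+u.max())/2,(v.min()+v.max())/2]],.026)[0]*1000; print(w,cast("scene",[[168,291]],.026)*1000)
rel(w[0],w[1],130,2.5)
E
```

```text
63 477.6984126984127 257.3333333333333
[ 440.36076656 -335.01331478] [[ 447.9556481  -338.60050162]]
t 0.1 at [ 278.3 -559.   230.2] yaw 26.46 tilt [ 0.0002 -0.0018] -> shift [ 244.9 -128.1  100.5] then roll 0.4181
```

```bash
python3 -m handwheel '[{"tx":31,"ty":-16,"tz":12},{"tx":31,"ty":-16,"tz":12},{"tx":31,"ty":-16,"tz":12},{"tx":31,"ty":-16,"tz":12},{"tx":31,"ty":-16,"tz":12},{"tx":31,"ty":-16,"tz":12},{"tx":31,"ty":-16,"tz":14},{"tx":28,"ty":-16,"tz":14},{"roll":0.105},{"roll":0.105},{"roll":0.105},{"roll":0.103}]' 70 60
python3 -m handwheel '[{},{},{}]'
python3 - <<'E'
from h import *
im,p=snap("w1"); print(p)
for b in blobs("wrist",im,"green",.026,100,p): print(*b)
rel(440,-335,130,2.5)
E
```

```text
(array([ 0.27828137, -0.55900935,  0.23018386]), array([-3.05642401e+00, -7.18510613e-01,  2.98860322e-04]))
[602.  416.8] [  193.6 -1184.1] [166.5  74.5] 70.8
[106.3  54.2] [ 337.7 -299.2] [38.4 11.9] -27.6
[ 8.6 20.8] [ 338.6 -128.9] [36.6 11.8] -76.8
t 0.15 at [ 278.3 -559.1  230.3] yaw 26.46 tilt [ 0.0002 -0.0017] -> shift [ 244.6 -128.4  100.6] then roll 0.4182$[0]: bad value
$[0]: bad value
```

View pics/w1.png

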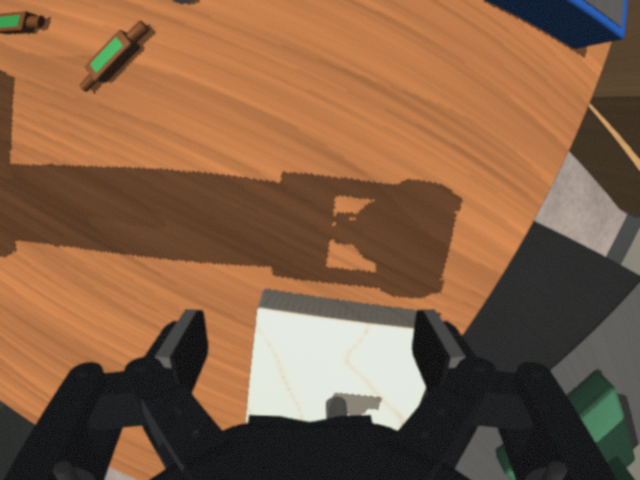

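The rows were refused because each needs all four keys. The wrist view shows only the table, brown look-alikes (110,55) and the fingers. Its position for that look-alike matches the top camera to 1.5 mm.

```bash
python3 -m handwheel '[{"tx":31,"ty":-16,"tz":12,"roll":0},{"tx":31,"ty":-16,"tz":12,"roll":0},{"tx":31,"ty":-16,"tz":12,"roll":0},{"tx":31,"ty":-16,"tz":12,"roll":0},{"tx":31,"ty":-16,"tz":12,"roll":0},{"tx":31,"ty":-16,"tz":12,"roll":0},{"tx":31,"ty":-16,"tz":14,"roll":0},{"tx":28,"ty":-16,"tz":14,"roll":0},{"tx":0,"ty":0,"tz":0,"roll":0.105},{"tx":0,"ty":0,"tz":0,"roll":0.105},{"tx":0,"ty":0,"tz":0,"roll":0.105},{"tx":0,"ty":0,"tz":0,"roll":0.103}]' 70 60
python3 -m handwheel '[{"tx":0,"ty":0,"tz":0,"roll":0},{"tx":0,"ty":0,"tz":0,"roll":0}]'
python3 - <<'E'
from h import *
im,p=snap("w2")
for b in blobs("wrist",im,"green",.026,100,p): print(*b)
rel(440,-335,130,2.5)
E
```

```text
t: 1.15
tool_pos: [0.4407, -0.3351, 0.1308]
tool_rot: [-3.14, -0.062, 0.001]
contact_force: [0.1, 0.2, -0.1]
opening: 0.0697
grip_force: 0.0
t: 1.32
tool_pos: [0.4406, -0.3356, 0.131]
tool_rot: [-3.14, -0.073, 0.001]
contact_force: [0.6, -0.5, -0.8]
opening: 0.07
grip_force: 0.0
[258.2 361.1] [ 337.9 -299.5] [38.8 12.8] -26.4
[ 77.9 339.2] [ 338.7 -128.8] [38.2 12.5] -76.5
[309.2 244.9] [ 438.9 -336.4] [39.3 38.2] -87.2
[297.8  63.7] [ 562.6 -323.3] [34.8 20.9] 51.4
t 1.37 at [ 440.7 -335.7  131.1] yaw 2.65 tilt [-0.0002 -0.0003] -> shift [-0.6 -0.7  1.1] then roll 0.0025
```

View pics/w2.png

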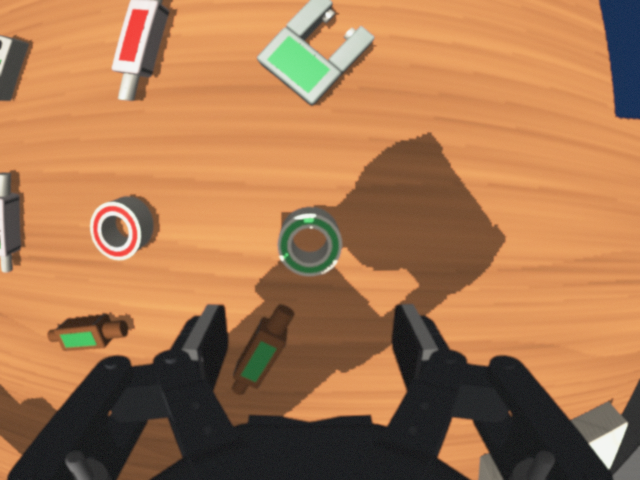

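Wrist view: green ring at (309,245), straight under the tool, measured at (439,-336). Descend, grip and lift.

```bash
python3 -m handwheel '[{"tx":-1.8,"ty":0.7,"tz":30,"roll":0.0025},{"tx":0,"ty":0,"tz":30,"roll":0},{"tx":0,"ty":0,"tz":30,"roll":0},{"tx":0,"ty":0,"tz":20,"roll":0},{"tx":0,"ty":0,"tz":9,"roll":0},{"tx":0,"ty":0,"tz":0,"roll":0}]'
python3 -m handwheel '[{"tx":0,"ty":0,"tz":0,"roll":0},{"tx":0,"ty":0,"tz":0,"roll":0},{"tx":0,"ty":0,"tz":0,"roll":0},{"tx":0,"ty":0,"tz":0,"roll":0},{"tx":0,"ty":0,"tz":0,"roll":0},{"tx":0,"ty":0,"tz":0,"roll":0}]' 30 60
python3 -m handwheel '[{"tx":0,"ty":0,"tz":-20,"roll":0},{"tx":0,"ty":0,"tz":-30,"roll":0},{"tx":0,"ty":0,"tz":-38,"roll":0}]'
python3 - <<'E'
from h import *
rel(590,284,100,2.5)
E
```

```text
t: 1.87
tool_pos: [0.4374, -0.3351, 0.0096]
tool_rot: [-3.137, -0.066, 0.006]
contact_force: [-0.4, -0.1, -0.6]
opening: 0.07
grip_force: 0.0
t: 2.37
tool_pos: [0.4405, -0.3379, 0.0149]
tool_rot: [3.138, 0.065, 0.005]
contact_force: [-0.8, 0.8, 6.6]
opening: 0.0436
grip_force: 61.7
t: 2.62
tool_pos: [0.4371, -0.3348, 0.0984]
tool_rot: [-3.137, -0.065, 0.007]
contact_force: [0.7, 0.1, -2.5]
opening: 0.0433
grip_force: 62.0
t 2.62 at [ 437.1 -334.8   98.4] yaw 2.38 tilt [-0.0042 -0.0043] -> shift [ 1.784e+02 -6.119e+02  3.000e-01] then roll -0.0021
```

```bash
python3 -m handwheel '[{"tx":11,"ty":-38,"tz":-3,"roll":0},{"tx":11,"ty":-38,"tz":-3,"roll":0},{"tx":11,"ty":-38,"tz":-3,"roll":0},{"tx":11,"ty":-38,"tz":-3,"roll":0},{"tx":11,"ty":-38,"tz":-3,"roll":0},{"tx":11,"ty":-38,"tz":-3,"roll":0},{"tx":11,"ty":-38,"tz":-3,"roll":0},{"tx":11,"ty":-38,"tz":-3,"roll":0},{"tx":11,"ty":-38,"tz":-3,"roll":0},{"tx":11,"ty":-38,"tz":-3,"roll":0},{"tx":11,"ty":-38,"tz":0,"roll":0},{"tx":11,"ty":-38,"tz":0,"roll":0}]'
python3 -m handwheel '[{"tx":11,"ty":-38,"tz":0,"roll":0},{"tx":11,"ty":-38,"tz":0,"roll":0},{"tx":11,"ty":-38,"tz":0,"roll":0},{"tx":11,"ty":-38,"tz":0,"roll":0},{"tx":0,"ty":0,"tz":0,"roll":0},{"tx":0,"ty":0,"tz":0,"roll":0},{"tx":0,"ty":0,"tz":0,"roll":0},{"tx":0,"ty":0,"tz":0,"roll":0}]'
python3 - <<'E'
from h import *
im,p=snap("w3")
for c,z in (("green",.026),("yellow",.008)):
  for b in blobs("wrist",im,c,z,60,p): print(c,*b)
rel(590,284,100,2.5)
E
```

```text
t: 3.62
tool_pos: [0.5523, 0.1266, 0.1309]
tool_rot: [3.141, 0.066, 0.002]
contact_force: [1.1, -1.2, -2.3]
opening: 0.0436
grip_force: 62.0
t: 4.28
tool_pos: [0.5895, 0.2772, 0.1301]
tool_rot: [3.14, 0.064, -0.001]
contact_force: [0.2, -0.3, -1.8]
opening: 0.0434
grip_force: 62.2
green [596.5 381. ] [443.3 -48.5] [35.8  9.8] -9.1
green [309.5 327.5] [520.1 273.2] [75.1 74.5] -87.6
yellow [305.9 384.1] [452.5 272.8] [55.1 32.1] 88.5
yellow [428.9 283.2] [554.8 178.7] [25.5 23. ] -84.0
yellow [296.6 231.5] [591.4 283.3] [42.4 41.6] 5.4
yellow [ 4.3 85.5] [723.6 550.8] [66.1 25. ] 2.9
t 4.33 at [589.6 277.  130.2] yaw 2.29 tilt [-0.0003  0.0004] -> shift [ 0.7 -7.  30.2] then roll -0.0036
```

View pics/w3.png

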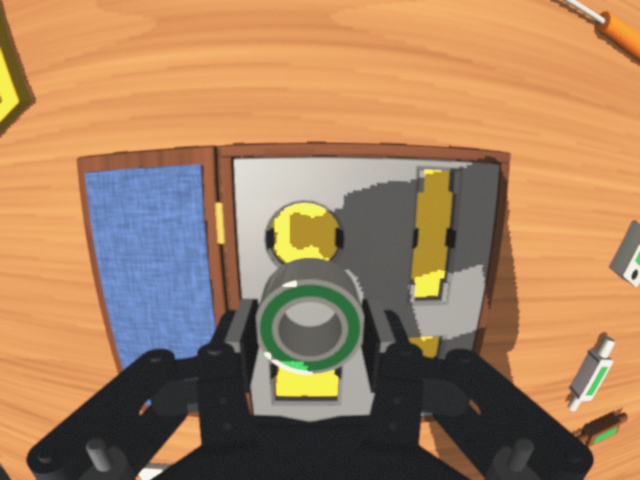

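The ring is held at image (309,327), square in the fingers, and the ring seat is at (303,235), partly hidden. I'll back off to see all the seats clear of the ring and fit the 116×96 grid to them.

```bash
python3 -m handwheel '[{"tx":-38,"ty":17,"tz":-20,"roll":0},{"tx":-38,"ty":16,"tz":-20,"roll":0},{"tx":-38,"ty":16,"tz":-20,"roll":0},{"tx":-26,"ty":0,"tz":-10,"roll":0},{"tx":0,"ty":0,"tz":0,"roll":0},{"tx":0,"ty":0,"tz":0,"roll":0},{"tx":0,"ty":0,"tz":0,"roll":0},{"tx":0,"ty":0,"tz":0,"roll":0}]'
cat >> h.py <<'E'
def ymask(im):
    h=cv2.cvtColor(im,cv2.COLOR_RGB2HSV); return cv2.inRange(h,(22,140,50),(36,255,255))
def held(im,pose,size):
    """held green label: plane height (m) where its rect has the given long side; centre in tool xy mm there"""
    best=None
    for z in np.arange(-.03,.03,.001):
        zz=pose[0][2]+z
        for b in blobs("wrist",im,"green",zz,300,pose):
            if np.linalg.norm(b[1]/1000-pose[0][:2])<.05:
                e=abs(b[2][0]-size)
                if best is None or e<best[0]: best=(e,z,b)
    e,z,b=best; M=R.from_rotvec(pose[1]).as_matrix()
    d=M.T@np.r_[b[1]/1000-pose[0][:2],z]*1000
    print("held: tool xyz",d.round(1),"rect",b[2],"angle",b[3])
E
python3 - <<'E'
from h import *
p3=None
im,p=snap("w4"); print(p)
cs,_=cv2.findContours(ymask(im),cv2.RETR_EXTERNAL,cv2.CHAIN_APPROX_NONE)
for k in cs:
  if cv2.contourArea(k)>150:
    w=(cast("wrist",k[:,0],.008,p)*1000).astype(np.float32); (c,s,a)=cv2.minAreaRect(w); print(k[:,0].mean(0).round(),np.round(c,1),np.round(s,1),round(a,1),w.min(0).round(1),w.max(0).round(1))
held(im,p,38.5)
E
```

```text
t: 5.0
tool_pos: [0.4627, 0.228, 0.1941]
tool_rot: [3.141, 0.063, -0.001]
contact_force: [-0.1, 0.2, -3.1]
opening: 0.0438
grip_force: 62.2
(array([0.4627058 , 0.22800148, 0.1941497 ]), array([ 3.14066788e+00,  6.33757505e-02, -9.19161150e-04]))
[364. 202.] [478.1 178.1] [61.4 37.6] 2.5 [446.9 158.6] [509.4 198. ]
[257. 201.] [473.2 275.5] [69.5 55.5] 2.5 [437.5 246.8] [508.8 303.6]
[254.  72.] [591.2 280.8] [46.9 50.4] 89.5 [566.  257.2] [616.4 304.3]
[366.  74.] [595.5 183.5] [103.   29.3] 2.4 [543.7 167.4] [647.3 199.2]
[18. 14.] [694.3 562.4] [30.1 71. ] 28.8 [664.7 524. ] [709.5 591.5]
held: tool xyz [  1.8   1.1 -16. ] rect [38.5 38.2] angle -87.6
```

View pics/w4.png

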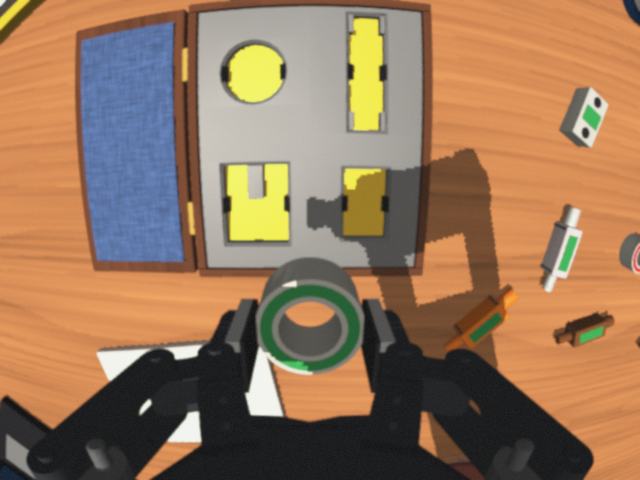

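All four seats read at full size: block (364,202), snap (257,201), ring (254,72), plug (366,74). The grid fit gives yaw 2.5° with ring (590.4,280.0), plug (594.5,184.1), block (478.6,179.0), snap (474.5,274.9).

```bash
python3 - <<'E'
from h import *
rel(588.6,281.1,60,2.5)
E
```

```text
t 5.05 at [462.7 228.1 193.9] yaw 2.32 tilt [-0.0011  0.0004] -> shift [128.1 -47.9 133.8] then roll -0.0031
```

```bash
python3 -m handwheel '[{"tx":25,"ty":-9.6,"tz":26,"roll":0},{"tx":25,"ty":-9.6,"tz":26,"roll":0},{"tx":25,"ty":-9.6,"tz":26,"roll":0},{"tx":25,"ty":-9.6,"tz":26,"roll":0},{"tx":28,"ty":-9.6,"tz":26,"roll":-0.003},{"tx":0,"ty":0,"tz":3,"roll":0},{"tx":0,"ty":0,"tz":0,"roll":0},{"tx":0,"ty":0,"tz":0,"roll":0},{"tx":0,"ty":0,"tz":0,"roll":0}]'
python3 - <<'E'
from h import *
rel(588.6,281.1,30,2.5)
im,p=snap("w5")
held(im,p,38.5)
E
```

```text
t: 5.8
tool_pos: [0.5889, 0.2819, 0.0634]
tool_rot: [-3.14, -0.069, -0.004]
contact_force: [0.1, -1.4, -1.6]
opening: 0.0437
grip_force: 62.2
t 5.8 at [588.9 281.9  63.4] yaw 2.53 tilt [ 0.0024 -0.0007] -> shift [-0.4  0.8 33.4] then roll 0.0006
held: tool xyz [  1.9   1.2 -16. ] rect [38.5 38.1] angle -87.4
```

```bash
python3 -m handwheel '[{"tx":-0.4,"ty":0.8,"tz":15,"roll":0},{"tx":0,"ty":0,"tz":12,"roll":0},{"tx":0,"ty":0,"tz":5,"roll":0},{"tx":0,"ty":0,"tz":3,"roll":0},{"tx":0,"ty":0,"tz":0,"roll":0},{"tx":0,"ty":0,"tz":0,"roll":0}]'
python3 -m handwheel '[{"tx":0,"ty":0,"tz":2,"roll":0},{"tx":0,"ty":0,"tz":0,"roll":0},{"tx":0,"ty":0,"tz":0,"roll":0}]'
python3 -m handwheel '[{"tx":0,"ty":0,"tz":2,"roll":0},{"tx":0,"ty":0,"tz":0,"roll":0},{"tx":0,"ty":0,"tz":0,"roll":0}]'
```

```text
t: 6.35
tool_pos: [0.5884, 0.2809, 0.0268]
tool_rot: [-3.141, -0.069, -0.002]
contact_force: [3.0, 0.4, -1.1]
opening: 0.0439
grip_force: 62.2
t: 6.6
tool_pos: [0.5885, 0.281, 0.0252]
tool_rot: [-3.141, -0.07, -0.002]
contact_force: [4.3, 0.0, 0.1]
opening: 0.0436
grip_force: 62.5
t: 6.85
tool_pos: [0.5885, 0.2811, 0.0231]
tool_rot: [-3.14, -0.07, -0.002]
contact_force: [5.1, -0.0, 1.5]
opening: 0.0436
grip_force: 62.6
```

Side force of +5 N in x: the ring rubs the −x wall. I'll shift +x and continue down.

```bash
python3 -m handwheel '[{"tx":1.5,"ty":0,"tz":0,"roll":0},{"tx":0,"ty":0,"tz":0,"roll":0},{"tx":0,"ty":0,"tz":0,"roll":0}]'
python3 -m handwheel '[{"tx":0,"ty":0,"tz":2,"roll":0},{"tx":0,"ty":0,"tz":0,"roll":0},{"tx":0,"ty":0,"tz":0,"roll":0}]'
```

```text
t: 7.1
tool_pos: [0.5886, 0.2811, 0.023]
tool_rot: [3.141, 0.07, -0.003]
contact_force: [1.6, -0.8, 5.0]
opening: 0.0438
grip_force: 63.0
t: 7.35
tool_pos: [0.5887, 0.2811, 0.0229]
tool_rot: [3.14, 0.07, -0.004]
contact_force: [-4.9, -2.5, 14.9]
opening: 0.0434
grip_force: 63.9
```

It is stopped at z 22.9 with 15 N, which could be the spring stop or the floor. Release, lift, and check from the picture.

```bash
python3 -m handwheel '[{"tx":0,"ty":0,"tz":-2,"roll":0},{"tx":0,"ty":0,"tz":0,"roll":0},{"tx":0,"ty":0,"tz":0,"roll":0},{"tx":0,"ty":0,"tz":-10,"roll":0},{"tx":0,"ty":0,"tz":-30,"roll":0},{"tx":0,"ty":0,"tz":-30,"roll":0},{"tx":0,"ty":0,"tz":-30,"roll":0},{"tx":0,"ty":0,"tz":0,"roll":0},{"tx":0,"ty":0,"tz":0,"roll":0},{"tx":0,"ty":0,"tz":0,"roll":0}]' 62
python3 - <<'E'
from h import *
im,p=snap("w6"); print(p[0])
for z in (.034,.040):
  for b in blobs("wrist",im,"green",z,100,p): print(z,*b)
cv2.imwrite("pics/w6c.png",cv2.resize(im[150:350,200:420],None,fx=3,fy=3)[...,::-1])
E
```

```text
t: 8.18
tool_pos: [0.5889, 0.2809, 0.1225]
tool_rot: [3.141, 0.07, -0.001]
contact_force: [-0.4, -0.3, -0.3]
opening: 0.0615
grip_force: 0.0
[0.58889254 0.28085194 0.12248333]
0.034 [601.6 385. ] [451.2 -37.5] [35.8  9.7] -8.2
0.034 [309.4 251.7] [587.4 279.7] [39.  38.9] -87.4
0.04 [601.6 385. ] [456.8 -29.2] [34.8  9.5] -8.2
0.04 [309.4 251.7] [589.5 279.8] [37.9 37.9] -87.4
```

View pics/w6c.png

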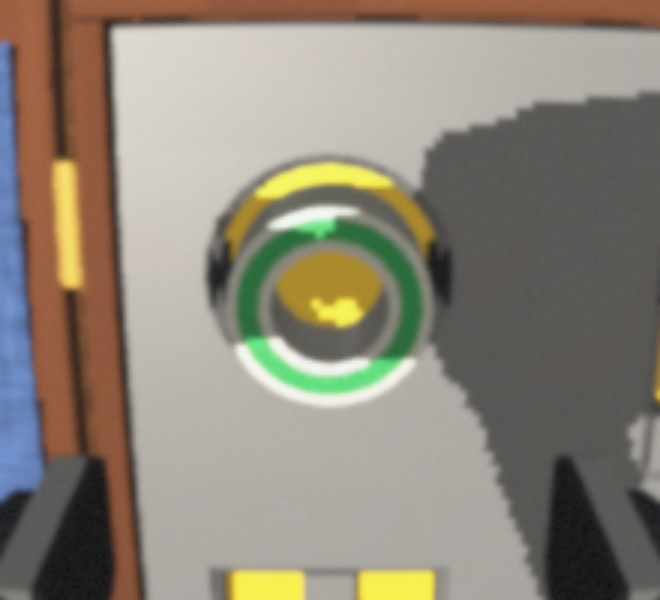

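The ring lies level in its cutout (crop 330,300). The height is ambiguous, so I'll press on its top with the two fingertips.

```bash
python3 -m handwheel '[{"tx":-1,"ty":1,"tz":25,"roll":0},{"tx":0,"ty":0,"tz":25,"roll":0},{"tx":0,"ty":0,"tz":25,"roll":0},{"tx":0,"ty":0,"tz":0,"roll":0},{"tx":0,"ty":0,"tz":0,"roll":0},{"tx":0,"ty":0,"tz":0,"roll":0}]' 32
python3 -m handwheel '[{"tx":0,"ty":0,"tz":3,"roll":0},{"tx":0,"ty":0,"tz":3,"roll":0},{"tx":0,"ty":0,"tz":0,"roll":0},{"tx":0,"ty":0,"tz":0,"roll":0}]'
python3 -m handwheel '[{"tx":0,"ty":0,"tz":2,"roll":0},{"tx":0,"ty":0,"tz":0,"roll":0},{"tx":0,"ty":0,"tz":0,"roll":0}]'
python3 -m handwheel '[{"tx":0,"ty":0,"tz":2,"roll":0},{"tx":0,"ty":0,"tz":0,"roll":0},{"tx":0,"ty":0,"tz":0,"roll":0}]'
```

```text
t: 8.73
tool_pos: [0.5884, 0.28, 0.0479]
tool_rot: [3.141, 0.07, -0.001]
contact_force: [0.7, 0.1, 0.7]
opening: 0.0318
grip_force: 0.0
t: 9.07
tool_pos: [0.5887, 0.28, 0.0424]
tool_rot: [-3.141, -0.07, -0.001]
contact_force: [0.3, 0.4, -0.6]
opening: 0.0321
grip_force: 0.0
t: 9.32
tool_pos: [0.5883, 0.2799, 0.0397]
tool_rot: [-3.141, -0.07, 0.0]
contact_force: [1.1, -0.8, -0.6]
opening: 0.0317
grip_force: 0.0
t: 9.57
tool_pos: [0.5883, 0.2799, 0.0375]
tool_rot: [3.141, 0.07, -0.001]
contact_force: [0.0, 0.1, 0.4]
opening: 0.032
grip_force: 0.0
```

```bash
for i in 1 ; do python3 -m handwheel '[{"tx":0,"ty":0,"tz":2,"roll":0},{"tx":0,"ty":0,"tz":0,"roll":0},{"tx":0,"ty":0,"tz":0,"roll":0}]'
python3 -m handwheel '[{"tx":0,"ty":0,"tz":2,"roll":0},{"tx":0,"ty":0,"tz":0,"roll":0},{"tx":0,"ty":0,"tz":0,"roll":0}]'; done | grep -E "pos|force"
```

```text
tool_pos: [0.5882, 0.2799, 0.0355]
contact_force: [-0.2, 0.1, -0.3]
grip_force: 0.0
tool_pos: [0.5884, 0.2799, 0.0336]
contact_force: [-0.4, -0.4, 0.1]
grip_force: 0.0
```

```bash
python3 -m handwheel '[{"tx":0,"ty":0,"tz":2,"roll":0},{"tx":0,"ty":0,"tz":0,"roll":0},{"tx":0,"ty":0,"tz":0,"roll":0}]' | grep -E "pos|ct_force"
python3 -m handwheel '[{"tx":0,"ty":0,"tz":2,"roll":0},{"tx":0,"ty":0,"tz":0,"roll":0},{"tx":0,"ty":0,"tz":0,"roll":0}]' | grep -E "pos|ct_force"
```

```text
tool_pos: [0.5886, 0.28, 0.0334]
contact_force: [-4.2, -1.0, 8.4]
tool_pos: [0.5887, 0.2801, 0.0334]
contact_force: [-8.3, -3.8, 17.1]
```

Firm contact at z 33.4, where the ring top should be 34 when home. I'll add a bit more push, then check the height with the wrist depth image against the plate.

```bash
python3 -m handwheel '[{"tx":0,"ty":0,"tz":1.5,"roll":0},{"tx":0,"ty":0,"tz":0,"roll":0},{"tx":0,"ty":0,"tz":0,"roll":0}]' | grep -E "pos|ct_force"
python3 -m handwheel '[{"tx":0,"ty":0,"tz":-20,"roll":0},{"tx":0,"ty":0,"tz":-35,"roll":0},{"tx":0,"ty":0,"tz":-35,"roll":0},{"tx":0,"ty":0,"tz":0,"roll":0},{"tx":0,"ty":0,"tz":0,"roll":0}]' 70
cat >> h.py <<'E'
def heights(pts_or_mask):
    """world z (mm) map from the wrist depth image"""
    o=ctrl.get_obs(); im,d=optics.get_image("wrist"); c=optics.camera_params("wrist");K=c["mtx"]
    v,u=np.indices(d.shape); px=(u-K[0,2])/K[0,0];py=(v-K[1,2])/K[1,1];r=np.hypot(px,py)+1e-9
    P=np.stack([px/r*np.tan(r)*d,py/r*np.tan(r)*d,d],-1)
    E=np.eye(4);E[:3,:3]=R.from_rotvec(o["tool_rot"]).as_matrix();E[:3,3]=o["tool_pos"];E=E@c["tool_from_camera"]
    return im,(o["tool_pos"],o["tool_rot"]),(P@E[:3,:3].T+E[:3,3])*1000
E
python3 - <<'E'
from h import *
im,p,W=heights(None)
m=mask(im,"green")>0; m[350:]=0; m[:,450:]=0; m[:,:200]=0
def st(a): print(np.percentile(a,[5,25,50,75,95]).round(1),len(a))
print("green");st(W[m][:,2])
# plate grey between ring and plug seats (world box), floor yellow
for n,b in (("plate",(570,600,222,240)),("table",(570,600,60,90))):
  k=(W[...,0]>b[0])&(W[...,0]<b[1])&(W[...,1]>b[2])&(W[...,1]<b[3]); print(n);st(W[k][:,2])
k=(ymask(im)>0)&(np.abs(W[...,0]-590)<25)&(np.abs(W[...,1]-280)<25);st(W[k][:,2])
k=(ymask(im)>0)&(np.abs(W[...,0]-596)<50)&(np.abs(W[...,1]-184)<15);st(W[k][:,2])
E
```

```text
tool_pos: [0.5888, 0.2801, 0.0333]
contact_force: [-12.6, -5.0, 23.9]
t: 11.23
tool_pos: [0.5906, 0.2807, 0.1222]
tool_rot: [-3.139, -0.07, -0.01]
contact_force: [-0.6, 0.4, -1.0]
opening: 0.0702
grip_force: 0.0
green
[33.3 33.9 34.4 34.8 35.4] 875
plate
[ 19.5 162.3 184.3 203.  216.8] 5409
table
[-1.1 -0.4 -0.   0.4  1. ] 838
[ 7.9  8.5  8.9  9.4 10.1] 1027
[ 7.9  8.5  8.9  9.4 10.1] 3665
```

Ring label is at 34.4 mm, floor reads 8.9, table 0, so the ring is fully home. Next is the plug at (444,-47), yaw about −8°.

```bash
python3 - <<'E'
from h import *
rel(443.5,-47,120,-7.5)
E
```

```text
t 11.28 at [589.  280.2 119.5] yaw 2.54 tilt [ 0.0022 -0.0007] -> shift [-159.9  320.4   -1.1] then roll 0.1752
```

```bash
python3 -m handwheel '[{"tx":-17.8,"ty":35.6,"tz":0,"roll":0},{"tx":-17.8,"ty":35.6,"tz":0,"roll":0},{"tx":-17.8,"ty":35.6,"tz":0,"roll":0},{"tx":-17.8,"ty":35.6,"tz":0,"roll":0},{"tx":-17.8,"ty":35.6,"tz":0,"roll":0},{"tx":-17.8,"ty":35.6,"tz":0,"roll":0},{"tx":-17.8,"ty":35.6,"tz":0,"roll":0},{"tx":-17.8,"ty":35.6,"tz":0,"roll":0},{"tx":-17.8,"ty":35.6,"tz":0,"roll":0.088},{"tx":0,"ty":0,"tz":0,"roll":0.088},{"tx":0,"ty":0,"tz":0,"roll":0},{"tx":0,"ty":0,"tz":0,"roll":0}]' 50 60
python3 -m handwheel '[{"tx":0,"ty":0,"tz":0,"roll":0},{"tx":0,"ty":0,"tz":0,"roll":0}]' >/dev/null
python3 - <<'E'
from h import *
im,p=snap("w7")
for b in blobs("wrist",im,"green",.026,100,p): print(*b)
rel(443.5,-47,15,-7.5)
E
```

```text
t: 12.28
tool_pos: [0.4416, -0.0472, 0.1168]
tool_rot: [-3.134, 0.205, 0.004]
contact_force: [-0.2, -0.3, -0.2]
opening: 0.0499
grip_force: 0.0
[442.9 353.3] [ 341.4 -140.5] [15.3 13.3] -77.7
[594.8 321.2] [ 338.2 -299.7] [38.3 11.8] -26.2
[310.3 247.1] [443.1 -48. ] [38.4 12.5] -7.7
[626.5  67.8] [ 562.9 -323.8] [35.4 21. ] 51.8
[289.4  25.1] [588.7 -53.3] [22.6 16.7] 66.8
t 12.5 at [442.7 -46.2 117.8] yaw -7.37 tilt [-0.0009 -0.0003] -> shift [  1.    0.7 102.8] then roll 0.0022
```

View pics/w7.png

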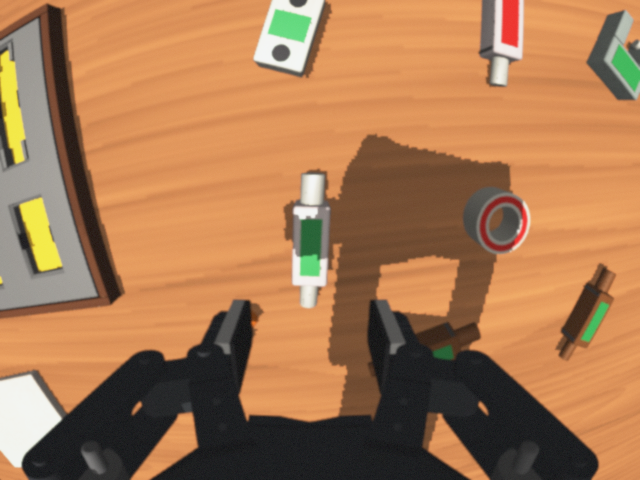

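Plug with steel pins and green label at (310,245), measured (443.1,-48.0), yaw −7.7°. Grip it.

```bash
python3 -m handwheel '[{"tx":0.6,"ty":1.8,"tz":30,"roll":0.005},{"tx":0,"ty":0,"tz":30,"roll":0},{"tx":0,"ty":0,"tz":25,"roll":0},{"tx":0,"ty":0,"tz":12,"roll":0},{"tx":0,"ty":0,"tz":6,"roll":0},{"tx":0,"ty":0,"tz":0,"roll":0}]'
python3 -m handwheel '[{"tx":0,"ty":0,"tz":0,"roll":0},{"tx":0,"ty":0,"tz":0,"roll":0},{"tx":0,"ty":0,"tz":0,"roll":0},{"tx":0,"ty":0,"tz":0,"roll":0},{"tx":0,"ty":0,"tz":0,"roll":0},{"tx":0,"ty":0,"tz":0,"roll":0}]' 10 60
python3 -m handwheel '[{"tx":0,"ty":0,"tz":-15,"roll":0},{"tx":0,"ty":0,"tz":-30,"roll":0},{"tx":0,"ty":0,"tz":-30,"roll":0},{"tx":0,"ty":0,"tz":0,"roll":-0.09},{"tx":0,"ty":0,"tz":0,"roll":-0.088},{"tx":0,"ty":0,"tz":0,"roll":0},{"tx":0,"ty":0,"tz":0,"roll":0}]'
python3 - <<'E'
from h import *
im,p=snap("w8"); held(im,p,38.4)
rel(594.5,184.1,70,2.5)
E
```

```text
t: 13.0
tool_pos: [0.4418, -0.0481, 0.0136]
tool_rot: [-3.134, 0.212, 0.005]
contact_force: [0.6, 1.1, 0.2]
opening: 0.0503
grip_force: 0.0
t: 13.5
tool_pos: [0.4445, -0.0493, 0.017]
tool_rot: [3.134, -0.215, 0.005]
contact_force: [-0.5, 1.4, 6.2]
opening: 0.0217
grip_force: 60.5
t: 14.08
tool_pos: [0.4424, -0.0491, 0.0898]
tool_rot: [-3.141, -0.061, 0.001]
contact_force: [-0.3, 0.1, -2.3]
opening: 0.0222
grip_force: 59.6
held: tool xyz [  1.3   1.2 -13. ] rect [38.3 12.8] angle 2.1
t 14.13 at [442.3 -49.   89.6] yaw 2.25 tilt [-0.0011 -0.0002] -> shift [ 161.2 -227.    19.5] then roll -0.0044
```

Held square. Carrying it over the plug seat (aim TCP 595, 185.3).

```bash
python3 -m handwheel '[{"tx":23,"ty":-32.6,"tz":0,"roll":0},{"tx":23,"ty":-32.6,"tz":0,"roll":0},{"tx":23,"ty":-32.6,"tz":0,"roll":0},{"tx":23,"ty":-32.6,"tz":0,"roll":0},{"tx":23,"ty":-32.6,"tz":0,"roll":0},{"tx":23,"ty":-32.6,"tz":10,"roll":0},{"tx":23.7,"ty":-32.6,"tz":20,"roll":-0.004},{"tx":0,"ty":0,"tz":0,"roll":0},{"tx":0,"ty":0,"tz":0,"roll":0},{"tx":0,"ty":0,"tz":0,"roll":0}]'
python3 - <<'E'
from h import *
rel(595,185.3,30,2.5)
im,p=snap("w9"); held(im,p,38.4)
E
```

```text
t: 14.97
tool_pos: [0.5926, 0.1828, 0.0604]
tool_rot: [3.14, 0.07, -0.004]
contact_force: [0.8, -0.9, -2.1]
opening: 0.0221
grip_force: 59.7
t 14.97 at [592.6 182.8  60.4] yaw 2.56 tilt [-0.0024  0.0007] -> shift [ 2.6 -2.4 30.4] then roll 0.0011
held: tool xyz [  0.3   1.1 -11. ] rect [38.5 13. ] angle 2.6
```

View pics/w9.png

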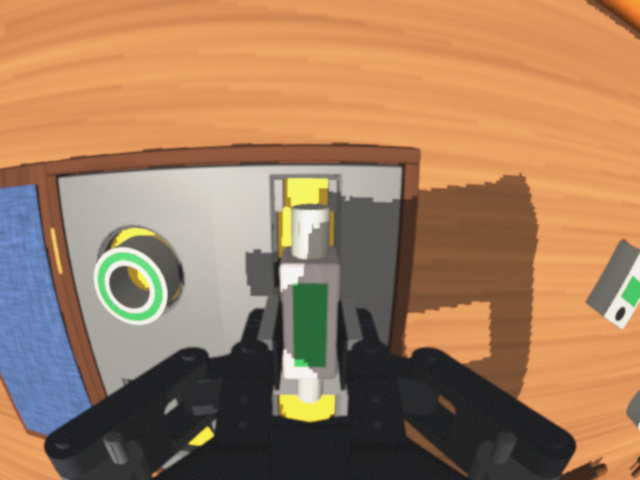

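Plug is held over its seat at (308,300), lined up with the cutout. Centre and lower.

```bash
python3 -m handwheel '[{"tx":2.6,"ty":-2.4,"tz":0,"roll":0},{"tx":0,"ty":0,"tz":14,"roll":0},{"tx":0,"ty":0,"tz":8,"roll":0},{"tx":0,"ty":0,"tz":4,"roll":0},{"tx":0,"ty":0,"tz":2,"roll":0},{"tx":0,"ty":0,"tz":0,"roll":0},{"tx":0,"ty":0,"tz":0,"roll":0}]' | grep -E "pos|ct_force"
python3 -m handwheel '[{"tx":0,"ty":0,"tz":2,"roll":0},{"tx":0,"ty":0,"tz":0,"roll":0},{"tx":0,"ty":0,"tz":0,"roll":0}]'| grep -E "pos|ct_force"
python3 -m handwheel '[{"tx":0,"ty":0,"tz":2,"roll":0},{"tx":0,"ty":0,"tz":0,"roll":0},{"tx":0,"ty":0,"tz":0,"roll":0}]'| grep -E "pos|ct_force"
```

```text
tool_pos: [0.5958, 0.1855, 0.0336]
contact_force: [0.1, -0.2, -2.0]
tool_pos: [0.5961, 0.1856, 0.0319]
contact_force: [-0.5, 0.2, -1.2]
tool_pos: [0.5966, 0.1856, 0.0304]
contact_force: [0.6, -0.9, 0.8]
```

```bash
python3 -m handwheel '[{"tx":-1,"ty":0,"tz":2,"roll":0},{"tx":0,"ty":0,"tz":0,"roll":0},{"tx":0,"ty":0,"tz":0,"roll":0}]' | grep -E "pos|ct_force"
python3 -m handwheel '[{"tx":0,"ty":0,"tz":2,"roll":0},{"tx":0,"ty":0,"tz":0,"roll":0},{"tx":0,"ty":0,"tz":0,"roll":0}]'| grep -E "pos|ct_force"
python3 -m handwheel '[{"tx":0,"ty":0,"tz":2,"roll":0},{"tx":0,"ty":0,"tz":0,"roll":0},{"tx":0,"ty":0,"tz":0,"roll":0}]'| grep -E "pos|ct_force"
```

```text
tool_pos: [0.5952, 0.1856, 0.0276]
contact_force: [2.0, -0.1, -0.3]
tool_pos: [0.5946, 0.1855, 0.0251]
contact_force: [2.3, -0.4, -0.6]
tool_pos: [0.5947, 0.1855, 0.025]
contact_force: [-3.6, -1.0, 8.4]
```

```bash
python3 -m handwheel '[{"tx":0,"ty":0,"tz":1.5,"roll":0},{"tx":0,"ty":0,"tz":0,"roll":0},{"tx":0,"ty":0,"tz":0,"roll":0}]'| grep -E "pos|ct_force"
python3 -m handwheel '[{"tx":0,"ty":0,"tz":-3,"roll":0},{"tx":0,"ty":0,"tz":0,"roll":0},{"tx":0,"ty":0,"tz":0,"roll":0},{"tx":0,"ty":0,"tz":0,"roll":0},{"tx":0,"ty":0,"tz":-10,"roll":0},{"tx":0,"ty":0,"tz":-30,"roll":0},{"tx":0,"ty":0,"tz":-30,"roll":0},{"tx":0,"ty":0,"tz":-30,"roll":0},{"tx":0,"ty":0,"tz":0,"roll":0},{"tx":0,"ty":0,"tz":0,"roll":0},{"tx":0,"ty":0,"tz":0,"roll":0}]' 48
cat >> h.py <<'E'
def check(x,y,L):
    im,p,W=heights(None); near=(np.abs(W[...,0]-x)<L)&(np.abs(W[...,1]-y)<L)
    for n,m in (("green",mask(im,"green")),("yellow",ymask(im))):
        k=near&(m>0)
        if k.sum()>20:
            A=W[k]; c=np.linalg.lstsq(np.c_[A[:,:2]-A[:,:2].mean(0),np.ones(len(A))],A[:,2],rcond=None)[0]
            print(n,k.sum(),"z",np.percentile(A[:,2],[5,50,95]).round(1),"centre",((A.min(0)+A.max(0))/2).round(1)[:2],"slope",c[:2].round(3))
    return im,p
E
python3 - <<'E'
from h import *
check(595,184,60); check(590,280,28); rel(588.6,-52,120,-25)
E
```

```text
tool_pos: [0.5947, 0.1855, 0.025]
contact_force: [-7.2, -2.8, 16.0]
t: 18.02
tool_pos: [0.5946, 0.1855, 0.125]
tool_rot: [3.141, 0.071, -0.001]
contact_force: [-1.0, -0.6, -1.1]
opening: 0.0481
grip_force: 0.0
green 1047 z [33.6 34.8 35.9] centre [594.1 172.4] slope [ 0.09  -1.253]
yellow 672 z [ 7.8  9.  10.6] centre [594.1 199.1] slope [-0.11   1.369]
green 655 z [33.2 34.3 35.4] centre [587.4 279.8] slope [ 0.006 -0.002]
yellow 518 z [ 7.8  9.  10.1] centre [593.7 282. ] slope [-0.002  0.002]
t 18.12 at [593.6 185.3 123.2] yaw 2.59 tilt [-0.0035  0.0004] -> shift [-15.7 236.9   3.4] then roll 0.4816
```

Plug label is at 34.8 over floor 9.0, 25.8 mm up, so it is home. Next: the block near (588.7,-53), yaw about −24°.

```bash
python3 -m handwheel '[{"tx":-2.2,"ty":34,"tz":0,"roll":0},{"tx":-2.2,"ty":34,"tz":0,"roll":0},{"tx":-2.2,"ty":34,"tz":0,"roll":0},{"tx":-2.2,"ty":34,"tz":0,"roll":0},{"tx":-2.2,"ty":34,"tz":0,"roll":0},{"tx":-2.2,"ty":34,"tz":0,"roll":0},{"tx":-2.2,"ty":34,"tz":0,"roll":0},{"tx":0,"ty":0,"tz":0,"roll":0.115},{"tx":0,"ty":0,"tz":0,"roll":0.115},{"tx":0,"ty":0,"tz":0,"roll":0.115},{"tx":0,"ty":0,"tz":0,"roll":0.115},{"tx":0,"ty":0,"tz":0,"roll":0}]' 58 60 | grep pos
python3 -m handwheel '[{"tx":0,"ty":0,"tz":0,"roll":0},{"tx":0,"ty":0,"tz":0,"roll":0},{"tx":0,"ty":0,"tz":0,"roll":0}]' >/dev/null
python3 - <<'E'
from h import *
im,p=snap("w10")
for b in blobs("wrist",im,"green",.026,100,p):
  if abs(b[1][0]-588)<20: print(*b); c=b
rel(c[1][0],c[1][1],15,c[3]-90)
g=cv2.cvtColor(im,cv2.COLOR_RGB2HSV); m=cv2.inRange(g,(0,0,110),(179,45,255)); m|=mask(im,"green")
m=cv2.morphologyEx(m,cv2.MORPH_CLOSE,np.ones((7,7)))
for k in cv2.findContours(m,cv2.RETR_EXTERNAL,cv2.CHAIN_APPROX_NONE)[0]:
  if cv2.contourArea(k)>1000: w=(cast("wrist",k[:,0],.026,p)*1000).astype(np.float32); print(k[:,0].mean(0),cv2.minAreaRect(w))
E
```

```text
tool_pos: [0.5891, -0.0529, 0.1232]
[ 63.4 346.3] [591.  193.6] [39.5 11.9] 1.7
[309.7 247.9] [588.7 -53.5] [22.5 16.5] 66.4
t 19.42 at [590.1 -52.8 124.9] yaw -23.68 tilt [-0.0005  0.0001] -> shift [ -1.    1.2 109.9] then roll -0.0014
[164.26666667 447.56666667] ((442.470703125, 174.1559600830078), (39.705543518066406, 131.78326416015625), 31.979385375976562)
[517.37142857 334.60714286] ((446.84405517578125, -185.7764129638672), (37.521995544433594, 43.868438720703125), 29.807819366455078)
[ 53.92011019 343.73002755] ((596.4169921875, 228.08319091796875), (118.3213119506836, 216.41212463378906), 17.418354034423828)
[309.69327731 245.36134454] ((588.8721313476562, -53.84552001953125), (31.717544555664062, 54.648990631103516), 66.42208862304688)
[500.65306122 160.79591837] ((591.134033203125, -204.51954650878906), (23.71883773803711, 92.00796508789062), 79.3298568725586)
[619.68202765 130.71428571] ((575.4010009765625, -333.7118835449219), (53.91841125488281, 63.59799575805664), 50.77790069580078)
```

View pics/w10.png

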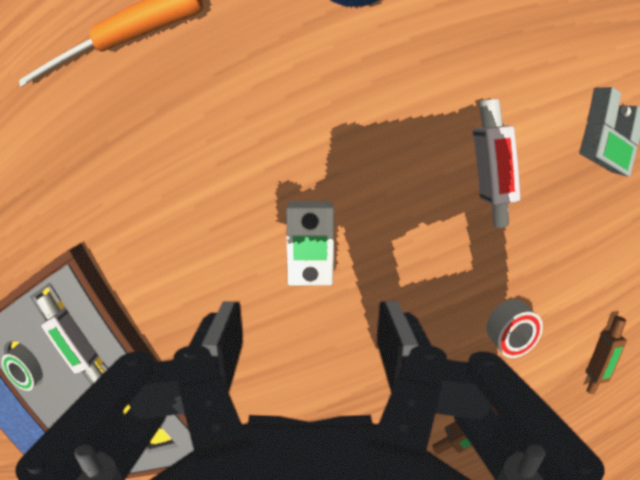

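Block at (310,245), measured (588.8,-53.7), yaw −23.6°, size 54.6×31.7, which matches. Grip it.

```bash
python3 -m handwheel '[{"tx":-1,"ty":1.2,"tz":30,"roll":-0.001},{"tx":0,"ty":0,"tz":30,"roll":0},{"tx":0,"ty":0,"tz":30,"roll":0},{"tx":0,"ty":0,"tz":13,"roll":0},{"tx":0,"ty":0,"tz":7,"roll":0},{"tx":0,"ty":0,"tz":0,"roll":0}]' | grep pos
python3 -m handwheel '[{"tx":0,"ty":0,"tz":0,"roll":0},{"tx":0,"ty":0,"tz":0,"roll":0},{"tx":0,"ty":0,"tz":0,"roll":0},{"tx":0,"ty":0,"tz":0,"roll":0},{"tx":0,"ty":0,"tz":0,"roll":0},{"tx":0,"ty":0,"tz":0,"roll":0}]' 18 60
python3 -m handwheel '[{"tx":0,"ty":0,"tz":-15,"roll":0},{"tx":0,"ty":0,"tz":-30,"roll":0},{"tx":0,"ty":0,"tz":-30,"roll":0},{"tx":0,"ty":0,"tz":0,"roll":-0.115},{"tx":0,"ty":0,"tz":0,"roll":-0.115},{"tx":0,"ty":0,"tz":0,"roll":-0.115},{"tx":0,"ty":0,"tz":0,"roll":-0.115},{"tx":0,"ty":0,"tz":0,"roll":0},{"tx":0,"ty":0,"tz":0,"roll":0},{"tx":0,"ty":0,"tz":0,"roll":0}]' | grep -vE "rot"
python3 - <<'E'
from h import *
im,p=snap("w11"); held(im,p,22.5)
rel(479.1,180.2,90,2.5)
E
```

```text
tool_pos: [0.5879, -0.0533, 0.0137]
t: 20.42
tool_pos: [0.5909, -0.054, 0.0179]
tool_rot: [-3.075, 0.645, -0.007]
contact_force: [-0.3, -0.0, 6.6]
opening: 0.03
grip_force: 60.6
t: 21.25
tool_pos: [0.5886, -0.0535, 0.09]
contact_force: [1.0, -0.6, -2.6]
opening: 0.0299
grip_force: 60.1
held: tool xyz [ -1.1   1.1 -11. ] rect [22.6 16.8] angle -87.4
t 21.3 at [588.7 -53.6  90. ] yaw 2.55 tilt [-0.0004 -0.0001] -> shift [ -99.1 -238.4    0. ] then roll 0.0008
```

```bash
python3 -m handwheel '[{"tx":-14,"ty":-34,"tz":0,"roll":0},{"tx":-14,"ty":-34,"tz":0,"roll":0},{"tx":-14,"ty":-34,"tz":0,"roll":0},{"tx":-14,"ty":-34,"tz":0,"roll":0},{"tx":-14,"ty":-34,"tz":0,"roll":0},{"tx":-14,"ty":-34,"tz":10,"roll":0},{"tx":-14,"ty":-34.4,"tz":20,"roll":0},{"tx":0,"ty":0,"tz":0,"roll":0},{"tx":0,"ty":0,"tz":0,"roll":0},{"tx":0,"ty":0,"tz":0,"roll":0},{"tx":0,"ty":0,"tz":0,"roll":0}]' | grep pos
python3 - <<'E'
from h import *
rel(480,180.2,34,2.5)
im,p=snap("w12"); held(im,p,22.5)
E
```

```text
tool_pos: [0.4812, 0.1791, 0.0613]
t 22.22 at [481.2 179.1  61.3] yaw 2.57 tilt [ 0.0018 -0.    ] -> shift [-1.2 -1.1 27.3] then roll 0.0012
held: tool xyz [ -1.1   1.2 -11. ] rect [22.6 16.8] angle -87.3
```

View pics/w12.png

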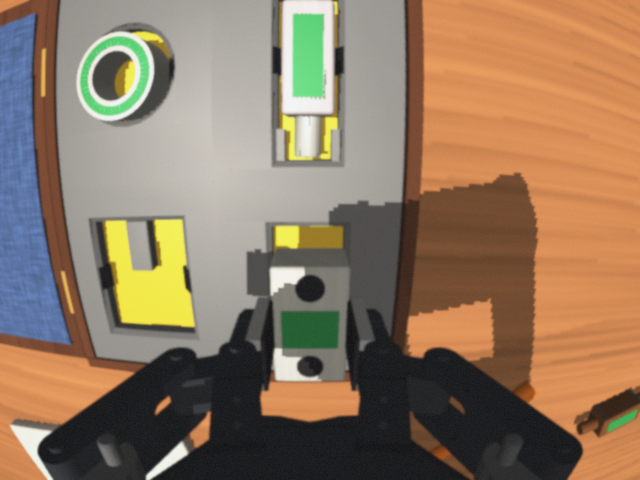

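Ring (116,77) and plug (308,55) are seated. The block at (310,320) is over its seat and parallel to it. Lower; home should be TCP z of about 26.

```bash
python3 -m handwheel '[{"tx":-1.2,"ty":-1.1,"tz":0,"roll":0},{"tx":0,"ty":0,"tz":14,"roll":0},{"tx":0,"ty":0,"tz":8,"roll":0},{"tx":0,"ty":0,"tz":4,"roll":0},{"tx":0,"ty":0,"tz":1,"roll":0},{"tx":0,"ty":0,"tz":0,"roll":0},{"tx":0,"ty":0,"tz":0,"roll":0}]' | grep -E "pos|ct_force"
python3 -m handwheel '[{"tx":0,"ty":0,"tz":2,"roll":0},{"tx":0,"ty":0,"tz":0,"roll":0},{"tx":0,"ty":0,"tz":0,"roll":0}]'| grep -E "pos|ct_force"
python3 -m handwheel '[{"tx":0,"ty":0,"tz":2,"roll":0},{"tx":0,"ty":0,"tz":0,"roll":0},{"tx":0,"ty":0,"tz":0,"roll":0}]'| grep -E "pos|ct_force"
python3 -m handwheel '[{"tx":0,"ty":0,"tz":2,"roll":0},{"tx":0,"ty":0,"tz":0,"roll":0},{"tx":0,"ty":0,"tz":0,"roll":0}]'| grep -E "pos|ct_force"
```

```text
tool_pos: [0.4791, 0.1806, 0.0337]
contact_force: [-0.6, -0.3, -2.5]
tool_pos: [0.4796, 0.1805, 0.032]
contact_force: [0.6, -1.3, -0.1]
tool_pos: [0.4793, 0.1807, 0.0296]
contact_force: [1.0, -0.3, -0.7]
tool_pos: [0.4788, 0.1806, 0.0271]
contact_force: [1.8, -1.0, -2.9]
```

```bash
python3 -m handwheel '[{"tx":0,"ty":0,"tz":2,"roll":0},{"tx":0,"ty":0,"tz":0,"roll":0},{"tx":0,"ty":0,"tz":0,"roll":0}]'| grep -E "pos|ct_force"
python3 -m handwheel '[{"tx":0,"ty":0,"tz":2,"roll":0},{"tx":0,"ty":0,"tz":0,"roll":0},{"tx":0,"ty":0,"tz":0,"roll":0}]'| grep -E "pos|ct_force"
```

```text
tool_pos: [0.4788, 0.1807, 0.0259]
contact_force: [-2.0, -0.8, 4.3]
tool_pos: [0.4789, 0.1807, 0.0258]
contact_force: [-8.9, -3.4, 17.8]
```

Stopped at 25.8, as expected for home, with 18 N. Release, lift and check.

```bash
python3 -m handwheel '[{"tx":0,"ty":0,"tz":-3,"roll":0},{"tx":0,"ty":0,"tz":0,"roll":0},{"tx":0,"ty":0,"tz":0,"roll":0},{"tx":0,"ty":0,"tz":0,"roll":0},{"tx":0,"ty":0,"tz":-10,"roll":0},{"tx":0,"ty":0,"tz":-30,"roll":0},{"tx":0,"ty":0,"tz":-30,"roll":0},{"tx":0,"ty":0,"tz":-30,"roll":0},{"tx":0,"ty":0,"tz":0,"roll":0},{"tx":0,"ty":0,"tz":0,"roll":0},{"tx":0,"ty":0,"tz":0,"roll":0}]' 55
python3 - <<'E'
from h import *
check(479,180,35); rel(569,-328,120,-38)
E
```

```text
t: 25.02
tool_pos: [0.4786, 0.1806, 0.1263]
tool_rot: [-3.141, -0.073, 0.001]
contact_force: [0.6, -0.6, -0.8]
opening: 0.0545
grip_force: 0.0
green 781 z [33.5 34.5 35.5] centre [476.5 178.8] slope [0.003 0.002]
yellow 343 z [ 7.8  9.  10.2] centre [485.9 178.8] slope [-0.001 -0.003]
t 25.07 at [478.  180.5 125.2] yaw 2.65 tilt [-0.0022  0.0003] -> shift [ 67.4 512.1   5.3] then roll 0.7095
```

Block label is at 34.5 over floor 9.0 and level, so it is home. Now the snap gauge.

```bash
python3 -m handwheel '[{"tx":4.8,"ty":36.6,"tz":0,"roll":0},{"tx":4.8,"ty":36.6,"tz":0,"roll":0},{"tx":4.8,"ty":36.6,"tz":0,"roll":0},{"tx":4.8,"ty":36.6,"tz":0,"roll":0},{"tx":4.8,"ty":36.6,"tz":0,"roll":0},{"tx":4.8,"ty":36.6,"tz":0,"roll":0},{"tx":4.8,"ty":36.6,"tz":0,"roll":0},{"tx":4.8,"ty":36.6,"tz":0,"roll":0},{"tx":4.8,"ty":36.6,"tz":0,"roll":0},{"tx":4.8,"ty":36.6,"tz":0,"roll":0},{"tx":4.8,"ty":36.6,"tz":0,"roll":0},{"tx":4.8,"ty":36.6,"tz":0,"roll":0}]' 74 60 | grep pos
python3 -m handwheel '[{"tx":4.8,"ty":36.6,"tz":0,"roll":0},{"tx":4.8,"ty":36.6,"tz":0,"roll":0},{"tx":0,"ty":0,"tz":0,"roll":0.118},{"tx":0,"ty":0,"tz":0,"roll":0.118},{"tx":0,"ty":0,"tz":0,"roll":0.118},{"tx":0,"ty":0,"tz":0,"roll":0.118},{"tx":0,"ty":0,"tz":0,"roll":0.118},{"tx":0,"ty":0,"tz":0,"roll":0.118},{"tx":0,"ty":0,"tz":0,"roll":0},{"tx":0,"ty":0,"tz":0,"roll":0},{"tx":0,"ty":0,"tz":0,"roll":0}]' | grep pos
python3 - <<'E'
from h import *
im,p=snap("w13")
for b in blobs("wrist",im,"green",.026,100,p):
  if abs(b[1][0]-562)<20: print(*b); c=b
a=np.radians(c[3]-90)
o=c[1]+17*np.array([np.cos(a),np.sin(a)]); print("origin if label at -17",o)
g=cv2.cvtColor(im,cv2.COLOR_RGB2HSV); m=cv2.inRange(g,(0,0,90),(179,60,255))|mask(im,"green")
m=cv2.morphologyEx(m,cv2.MORPH_CLOSE,np.ones((5,5)))
for k in cv2.findContours(m,cv2.RETR_EXTERNAL,cv2.CHAIN_APPROX_NONE)[0]:
  if cv2.contourArea(k)>1000: w=(cast("wrist",k[:,0],.026,p)*1000).astype(np.float32); print(k[:,0].mean(0),cv2.minAreaRect(w))
g=o-7*np.array([np.cos(a),np.sin(a)]); rel(g[0],g[1],15,c[3]-90)
E
```

```text
tool_pos: [0.5556, -0.2566, 0.124]
tool_pos: [0.5692, -0.3277, 0.1251]
[309.7 257.3] [ 562.1 -323.7] [34.3 21.3] 51.3
origin if label at -17 [ 575.36731692 -334.32912516]
[159.46311475 299.04918033] ((604.0308227539062, -211.27410888671875), (31.087738037109375, 70.57219696044922), 62.87420654296875)
[309.9135514  228.69392523] ((576.1705932617188, -334.4957580566406), (49.23555374145508, 63.42087936401367), 51.53561782836914)
[ 14.67295597 182.10062893] ((761.4329833984375, -172.9685516357422), (44.919960021972656, 39.264591217041016), 41.485042572021484)
t 27.03 at [ 569.3 -327.8  125.5] yaw -37.8 tilt [-0.0016  0.0001] -> shift [  2.    1.3 110.5] then roll 0.0157
```

View pics/w13.png

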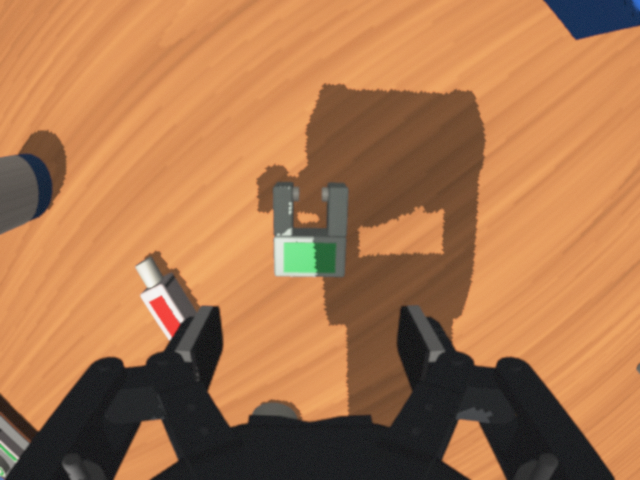

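Snap gauge at (310,230), throat up along tool +x, origin (576,-334.4), yaw −38.6°. Grip across the back and arms.

```bash
python3 -m handwheel '[{"tx":2,"ty":1.3,"tz":30,"roll":0.014},{"tx":0,"ty":0,"tz":30,"roll":0},{"tx":0,"ty":0,"tz":30,"roll":0},{"tx":0,"ty":0,"tz":14,"roll":0},{"tx":0,"ty":0,"tz":7,"roll":0},{"tx":0,"ty":0,"tz":0,"roll":0}]' | grep pos
python3 -m handwheel '[{"tx":0,"ty":0,"tz":0,"roll":0},{"tx":0,"ty":0,"tz":0,"roll":0},{"tx":0,"ty":0,"tz":0,"roll":0},{"tx":0,"ty":0,"tz":0,"roll":0},{"tx":0,"ty":0,"tz":0,"roll":0},{"tx":0,"ty":0,"tz":0,"roll":0}]' 35 60
python3 -m handwheel '[{"tx":0,"ty":0,"tz":-15,"roll":0},{"tx":0,"ty":0,"tz":-30,"roll":0},{"tx":0,"ty":0,"tz":-40,"roll":0},{"tx":0,"ty":0,"tz":0,"roll":-0.12},{"tx":0,"ty":0,"tz":0,"roll":-0.12},{"tx":0,"ty":0,"tz":0,"roll":-0.12},{"tx":0,"ty":0,"tz":0,"roll":-0.12},{"tx":0,"ty":0,"tz":0,"roll":-0.12},{"tx":0,"ty":0,"tz":0,"roll":-0.117},{"tx":0,"ty":0,"tz":0,"roll":0},{"tx":0,"ty":0,"tz":0,"roll":0},{"tx":0,"ty":0,"tz":0,"roll":0}]' | grep -vE "rot"
python3 - <<'E'
from h import *
im,p=snap("w14"); held(im,p,34.5)
rel(474.5-7,274.9+1,100,2.5)
E
```

```text
tool_pos: [0.5695, -0.3296, 0.0136]
t: 28.03
tool_pos: [0.5724, -0.3316, 0.0186]
tool_rot: [2.963, -1.041, 0.008]
contact_force: [-0.2, 0.4, 7.5]
opening: 0.0474
grip_force: 62.7
t: 29.03
tool_pos: [0.5704, -0.3303, 0.1007]
contact_force: [-0.4, 0.0, -2.9]
opening: 0.0479
grip_force: 62.4
held: tool xyz [-10.9   1.1 -11. ] rect [34.6 20.7] angle -87.7
t 29.08 at [ 570.4 -330.3  100.6] yaw 2.26 tilt [-0.0001 -0.    ] -> shift [-7.900e+01 -6.098e+02  6.000e-01] then roll -0.0043
```

```bash
python3 -m handwheel '[{"tx":-4.86,"ty":-38.1,"tz":0,"roll":0},{"tx":-4.86,"ty":-38.1,"tz":0,"roll":0},{"tx":-4.86,"ty":-38.1,"tz":0,"roll":0},{"tx":-4.86,"ty":-38.1,"tz":0,"roll":0},{"tx":-4.86,"ty":-38.1,"tz":0,"roll":0},{"tx":-4.86,"ty":-38.1,"tz":0,"roll":0},{"tx":-4.86,"ty":-38.1,"tz":0,"roll":0},{"tx":-4.86,"ty":-38.1,"tz":0,"roll":0},{"tx":-4.86,"ty":-38.1,"tz":0,"roll":0},{"tx":-4.86,"ty":-38.1,"tz":0,"roll":0},{"tx":-4.86,"ty":-38.1,"tz":0,"roll":0},{"tx":-4.86,"ty":-38.1,"tz":0,"roll":0}]' | grep pos
python3 -m handwheel '[{"tx":-4.86,"ty":-38.1,"tz":0,"roll":0},{"tx":-4.86,"ty":-38.1,"tz":0,"roll":0},{"tx":-4.86,"ty":-38.1,"tz":0,"roll":0},{"tx":-4.86,"ty":-38.1,"tz":0,"roll":-0.004},{"tx":0,"ty":0,"tz":20,"roll":0},{"tx":0,"ty":0,"tz":18,"roll":0},{"tx":0,"ty":0,"tz":0,"roll":0},{"tx":0,"ty":0,"tz":0,"roll":0},{"tx":0,"ty":0,"tz":0,"roll":0}]' | grep -E "pos|ct_force"
python3 - <<'E'
from h import *
rel(468.8,275.7,36,2.5)
im,p=snap("w15"); held(im,p,34.5)
E
```

```text
tool_pos: [0.4928, 0.1258, 0.1009]
tool_pos: [0.4682, 0.2754, 0.0633]
contact_force: [-0.2, -0.0, -1.9]
t 30.83 at [468.2 275.4  63.3] yaw 2.53 tilt [ 0.001  -0.0003] -> shift [ 0.6 -0.3 27.3] then roll 0.0005
held: tool xyz [-10.9   1.1 -11. ] rect [34.6 20.7] angle -87.4
```

View pics/w15.png

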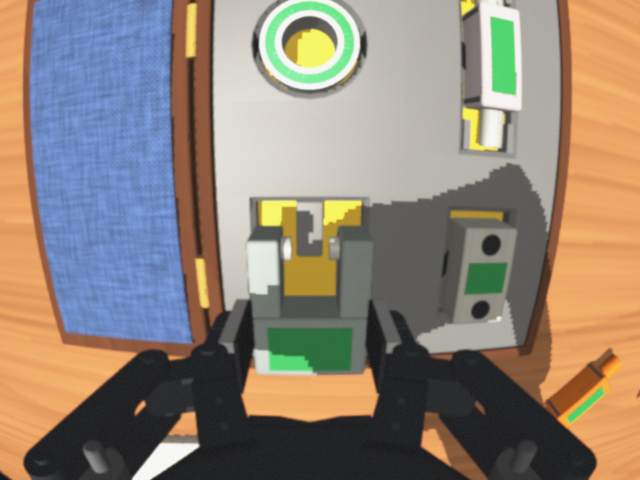

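Snap gauge is held at (310,290) over its seat with the throat facing the tongue at (310,225). The other three are seated. Lower; home should be TCP z of about 26.5.

```bash
python3 -m handwheel '[{"tx":0.6,"ty":-0.3,"tz":10,"roll":0},{"tx":0,"ty":0,"tz":10,"roll":0},{"tx":0,"ty":0,"tz":6,"roll":0},{"tx":0,"ty":0,"tz":2,"roll":0},{"tx":0,"ty":0,"tz":0,"roll":0},{"tx":0,"ty":0,"tz":0,"roll":0}]' | grep -E "pos|ct_force"
python3 -m handwheel '[{"tx":0,"ty":0,"tz":2,"roll":0},{"tx":0,"ty":0,"tz":0,"roll":0},{"tx":0,"ty":0,"tz":0,"roll":0}]'| grep -E "pos|ct_force"
python3 -m handwheel '[{"tx":0,"ty":0,"tz":2,"roll":0},{"tx":0,"ty":0,"tz":0,"roll":0},{"tx":0,"ty":0,"tz":0,"roll":0}]'| grep -E "pos|ct_force"
python3 -m handwheel '[{"tx":0,"ty":0,"tz":2,"roll":0},{"tx":0,"ty":0,"tz":0,"roll":0},{"tx":0,"ty":0,"tz":0,"roll":0}]'| grep -E "pos|ct_force"
```

```text
tool_pos: [0.468, 0.2757, 0.0341]
contact_force: [0.2, 0.2, -2.4]
tool_pos: [0.4685, 0.2758, 0.0328]
contact_force: [0.4, -0.5, -2.1]
tool_pos: [0.4688, 0.276, 0.0307]
contact_force: [1.2, -0.5, 1.0]
tool_pos: [0.4684, 0.2758, 0.0283]
contact_force: [2.0, -0.2, -0.9]
```

```bash
python3 -m handwheel '[{"tx":0,"ty":0,"tz":2,"roll":0},{"tx":0,"ty":0,"tz":0,"roll":0},{"tx":0,"ty":0,"tz":0,"roll":0}]'| grep -E "pos|ct_force"
python3 -m handwheel '[{"tx":0,"ty":0,"tz":2,"roll":0},{"tx":0,"ty":0,"tz":0,"roll":0},{"tx":0,"ty":0,"tz":0,"roll":0}]'| grep -E "pos|ct_force"
```

```text
tool_pos: [0.4684, 0.276, 0.0266]
contact_force: [1.5, -0.1, 0.8]
tool_pos: [0.4684, 0.276, 0.0265]
contact_force: [-5.6, -2.7, 13.9]
```

Stopped at 26.5 as predicted, with 14 N. A little more push, then release and check all four from above.

```bash
python3 -m handwheel '[{"tx":0,"ty":0,"tz":1,"roll":0},{"tx":0,"ty":0,"tz":0,"roll":0},{"tx":0,"ty":0,"tz":0,"roll":0}]'| grep -E "pos|ct_force"
python3 -m handwheel '[{"tx":0,"ty":0,"tz":-3,"roll":0},{"tx":0,"ty":0,"tz":0,"roll":0},{"tx":0,"ty":0,"tz":0,"roll":0},{"tx":0,"ty":0,"tz":0,"roll":0},{"tx":0,"ty":0,"tz":-10,"roll":0},{"tx":0,"ty":0,"tz":-30,"roll":0},{"tx":0,"ty":0,"tz":-30,"roll":0},{"tx":0,"ty":0,"tz":-38,"roll":0},{"tx":-15,"ty":30,"tz":-20,"roll":0},{"tx":-15,"ty":30,"tz":-20,"roll":0},{"tx":0,"ty":0,"tz":0,"roll":0},{"tx":0,"ty":0,"tz":0,"roll":0}]' 72
python3 -m handwheel '[{"tx":0,"ty":0,"tz":0,"roll":0},{"tx":0,"ty":0,"tz":0,"roll":0}]' >/dev/null
python3 - <<'E'
from h import *
for a in ((474,275,38),(479,180,35),(594,184,25),(590,280,28)): im,p=check(*a)
cv2.imwrite("pics/w16.png",im[...,::-1])
E
```

```text
tool_pos: [0.4685, 0.276, 0.0265]
contact_force: [-8.6, -4.8, 19.1]
t: 33.88
tool_pos: [0.4417, 0.2141, 0.1766]
tool_rot: [-3.139, -0.068, -0.007]
contact_force: [0.0, -0.2, -0.3]
opening: 0.0719
grip_force: 0.0
green 1097 z [33.5 34.6 35.7] centre [455.2 274. ] slope [ 0.01  -0.004]
yellow 585 z [ 7.8  8.9 10.2] centre [474.9 275.8] slope [-0.006 -0.004]
green 604 z [33.3 34.5 35.6] centre [476.5 178.9] slope [0.011 0.002]
yellow 370 z [ 7.8  9.  10.4] centre [479.1 179.8] slope [0.004 0.008]
green 793 z [33.3 34.7 36. ] centre [593.8 184.2] slope [-0.012 -0.004]
yellow 107 z [ 8.   9.  13.1] centre [594.  197.2] slope [ 0.037 -0.236]
green 544 z [33.  34.4 35.6] centre [587.5 280. ] slope [-0.004 -0.003]
yellow 457 z [ 7.6  8.9 10.2] centre [596.9 275.1] slope [ 0.001 -0.001]
```

View pics/w16.png

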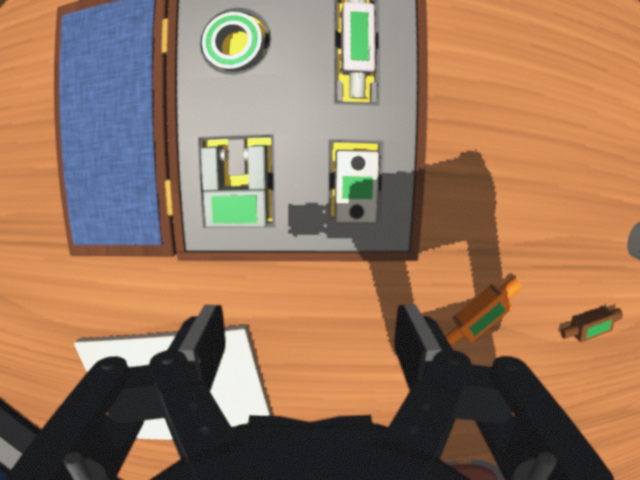

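All four gauges are in their own cutouts: ring (233,40), plug (357,45), snap (235,180), block (356,185). They are level, with tops at 34.4–34.7 mm, about 25.7 mm above the floor as read. The robot is clear, so I'm handing in.

```bash
python3 -c "from station import ctrl; print(ctrl.finish_job())"
```

```text
the job is handed in; nothing more can be done
None
```

All four green-label gauges are in their own cutouts, pressed home and released, and I did not touch the red-label gauges or the look-alikes; the job was handed in at about 34 s.

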